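# Clip the mould-counting chamber into the microscope's slide holder

## Task

Load the thick glass counting chamber from the slide tray into the slide holder on the microscope's stage: with the chamber's right-hand end draw the sprung curved arm back, lay the chamber flat on the stage, bring it fully home against the fixed back edge and, easing the arm in again, against the fixed end stop at its left, then let go so that the arm holds it there. The glass chips easily: push and set down gently, never let the sprung arm snap back, and leave the rest of the bench undisturbed.

Things in the scene. Friction and masses are not known exactly. Their poses are not given: they have to be found in the camera images.
- chamber: counting chamber: plain thick glass slide, 36 (x) by 76 (y) by 6 mm (z), 40 g, two cross grooves on top; either end may lead. Origin at the centre of its underside. It lies across the tray's two rails, underside 12 mm above the table, 9 mm above the tray's floor; its long edges are free for 25 mm either side of its middle. Fingertips reaching below its underside would hold it off the stage.
- scale_plate: steel calibration plate, 25 by 66 by 4 mm, narrower and thinner than the chamber, on the same tray in the other place (the two swap places): leave it alone. Origin at the centre of its underside.
- tray: low fixed aluminium slide tray, 200 (x) by 130 (y) by 8 mm, with two rails along x at y = +-28 mm, 6 mm wide, tops 12 mm above the table. Origin at the centre of its underside; the two places are at x = +-48 mm.
- microscope: compact inverted microscope, fixed: white housing, flat smooth dark stage 220 (x) by 250 mm (y), top 150 mm above the table, nothing over it; lamp pillar tipped back at the rear left. Origin under the middle of the stage, at table height; x to its rear (away from the robot at yaw 0), y to its left, z up. The aluminium slide holder lies on the stage.
- seat (a point): point on the stage top, at x = -20, y = 0, z = 150 mm of the microscope, same axes: the mean place of the seated chamber's centre. The holder is on a stiff left/right drive, left by the last user up to 24 mm to either side: the seated centre is at y = 0 +- 24 mm here (no pose tells; find it by touch or sight) and exactly at x = 0, long side along y.
- back_edge (a point): point on the microscope, on the line of the holder's fixed back edge: stage top, 18 mm behind seat. The edge is two 5 mm high pads that meet only the last 14 mm at either end of the chamber's rear long edge; between them 34 mm behind the chamber are free for a finger. The fixed end stop, also 5 mm high, 41 mm long, meets the chamber's left short edge.
- clip (a joint): sprung curved steel arm pivoted behind the chamber's right end; its upright round tip (9 mm across, 1 to 13 mm above the stage) bears on the right short edge, 12 mm to the front of its middle. Angle in rad: 0 at rest, 0.16 chamber seated (tip 9 mm right of rest), 0.55 fully back; growing = tip to the right, 58 mm per rad. Sprung to the left: 2 N at rest, 3 N seated, 4 N at 0.30; let go it flies back.
- dropper: amber dropper bottle, 34 mm across, 75 mm high: a bystander on the bench, to be left where it stands. Origin at the centre of its underside.
- cover_box: clear box of cover glasses, 40 by 40 by 18 mm: a bystander on the bench, to be left where it stands. Origin at the centre of its underside.
- tally: steel tally counter, 46 mm across, 30 mm high: a bystander on the bench, to be left where it stands. Origin at the centre of its underside.
- brush: round white rind brush, 104 mm across, 70 mm high: a bystander on the bench, to be left where it stands. Origin at the centre of its underside.
- trier: cheese trier with wooden cross handle, about 150 mm long, lying flat: a bystander, to be left where it lies.
- smear_pot: open white smear pot, 64 mm across, 65 mm high: a bystander on the bench, to be left where it stands. Origin at the centre of its underside.
- sample_jar: glass sample jar with steel lid, 60 mm across, 70 mm high: a bystander on the bench, to be left where it stands. Origin at the centre of its underside.
Not all that is in view belongs to the job. What is shaped like the chamber but black is not meant.

How it is judged:
By the outcome, as a careful person would: the job done as asked, in the order asked, and still so for the second after the job is handed in, with the robot touching nothing.
It also fails if it takes over 72 s, if anything falls off the work surface, if the arm or the gripper's body presses on something with over 40 N, if the wrist force passes 120 N, or if a joint passes its speed limit or range.

## Robot

A 6-joint arm with a two-finger parallel gripper is mounted at the origin on the work surface. World frame = base frame: x ahead of the robot, y to its left, z up, the work surface at z = 0. Lengths are in mm, angles in degrees, forces in N, time in s.
With the tool pointing down it reaches from about 375 to 975 mm from the base axis. Payload 3.8 kg.
Tool frame: the origin (TCP) lies on the centre line of the jaws, within the pads' length; the fingertips stand 25 mm ahead of it and the grasp point (between the pads) lies 6 mm ahead of it; z points along the fingers, y is the line along which they close (so a half turn about z gives the same grasp; the last joint's range is limited). The gripper opens to 88 mm and grips with 3 to 60 N. Pads are 18 mm wide; open, the fingers measure 123 mm over their backs; the gripper's body (75 mm by 187 mm) begins 45 mm behind the grasp point.
Start: joints at [-76.484, 15.12, 91.902, -0, 72.978, -2.114], TCP at [181.859, -650.035, 263.706] pointing down, gripper open.
Joint ranges: [-150.88, 150.88], [-54.13, 125.18], [17.81, 147.31], [-75.09, 255.09], [0, 152.58], [-146.25, 146.25]. Speed limits (degrees/s): [147.25, 147.25, 180, 180, 180, 180].

## Interface

Orientations are given as a 3x3 rotation matrix whose columns are the frame's x, y, z axes.
In Python, from cell import bot, viewer gives the robot as it stands.
- The arm moves only by the tool servo_tool, never from a script. Its arguments are lists of equal length, an entry for each row: "offset": the shift along the tool's x, y, z in mm, a list of three; "roll": the turn about the tool's z in degrees. A call has 1 to 5 rows; each row is the pose to reach, as a shift and turn from the pose commanded when the call began, along the tool's axes at that moment; what a row does not reach only later rows make up. A row lasts 1/12 s, in which the tool goes at most 41.7 mm and 7.16 degrees, less where a joint would pass 70% of its speed; a pose out of reach is approached as far as the arm can. A call with a gripper value outside its range is refused whole. "grip" is the gripper's target within -1 to 1 (shut at 1, half-way at 0, fully open at -1), set as the call begins (left out, the last holds). The fingers move at their own pace and stop on an object; "force" is the grip in N (left out, the last holds). Time passes only in rows, so rows that repeat a pose let the fingers close. It gives the time, the measured TCP pose, the force, the opening and the grip force at its end, in the units of the state.
- bot.observe(): the state, without advancing time (a new reading comes with each control period).
- viewer.capture(name): name is "scene" or "top" or "wrist"; returns a dict with "image" (420x560x3 uint8, red, green, blue), "depth" (420x560 float32, mm along the optical axis (not along the pixel's ray), 0 where there is no reading), "fx", "fy", "cx", "cy" (pixels), "R" (3x3) and "t" (3): a world point X has camera coordinates R X + t; the wrist camera has in their place "tool_from_camera" (4x4, takes a point from camera to tool coordinates, whose origin is the TCP and whose axes are the flange's). Camera axes: x right, y down, z forward; pixel columns grow to the right and rows downward; lengths in mm; the calibration is good to about 2 mm. A picture is of the moment at which its call begins: read the wrist's pose just before it.
- bot.hand_in(): hands the job in; it is judged then, once.
The state is a dict: "clock": time; "joint_positions": joint angles; "joint_velocities": joint speeds; "tau": joint torques, N m; "tcp_pos": TCP position; "orientation": TCP orientation; "ft_force": force on the tool from outside, world axes, zero at the start; "wrist_torque": the same for the moment, N m; "opening": finger opening in mm; "gripper_force": force on a finger pad.
Only numpy, scipy, OpenCV 4.12 (cv2) and the standard library are available. Lean on these libraries where they do the work, as an engineer would, in place of code of your own. Each camera call takes 0.05 s, during which the arm holds its last target. There are 200 camera calls.

## Working session

There is one attempt and no reset: what is moved stays moved. The work goes in short steps, Python scripts to look and compute and a tool call to move; the robot and the scene stay as the last step left them, time stands still between calls to the robot, and variables do not carry over. Pictures are saved under pics/ and viewed, at most 10 in all, crops included, and the job is handed in when it is done.

Besides the shell and the picture viewer there is one more tool, called in YAML: its name, and indented under it one key for each argument. servo_tool: Moves the arm, as the interface text tells. Its arguments: {"type":"object","properties":{"offset":{"type":"array","items":{"type":"array","items":{"type":"number"}}},"roll":{"type":"array","items":{"type":"number"}},"grip":{"type":"number"},"force":{"type":"number"}},"required":["offset","roll"]}

```bash
ls; mkdir -p pics
python3 - <<'E'
from cell import bot, viewer
import cv2,numpy as np,pickle
o=bot.observe();print(o)
for n in("scene","top"):
    c=viewer.capture(n);pickle.dump(c,open(n+".pkl","wb"))
    cv2.imwrite(f"pics/{n}0.png",c["image"][:,:,::-1])
    print(n,c["fx"],c["cx"],c["cy"],c["R"],c["t"])
c=viewer.capture("wrist");print(c["tool_from_camera"],c["fx"])
E
```

```text
pics
{'clock': 0.0, 'joint_positions': array([-7.64847039e+01,  1.51662989e+01,  9.19796353e+01, -2.35672934e-03,
        7.29759649e+01, -2.11287597e+00]), 'joint_velocities': array([ 0.01707507, -0.00833756,  0.056704  , -0.08180469,  0.03824658,
        0.07212989]), 'tau': array([ 1.38840889e-03, -5.02110672e+01, -3.56872880e+01,  7.29811820e-02,
        2.95548630e-02, -2.00216246e-04]), 'tcp_pos': array([ 181.69288675, -649.42471411,  262.43681637]), 'orientation': array([[ 9.63026979e-01,  2.69404438e-01, -5.35457854e-04],
       [ 2.69404968e-01, -9.63024778e-01,  2.05943175e-03],
       [ 3.91608728e-05, -2.12754334e-03, -9.99997736e-01]]), 'ft_force': array([-0.08904942, -0.69356683,  0.01950043]), 'wrist_torque': array([ 0.05977411, -0.02591626,  0.01818606]), 'gripper_force': 0.0, 'opening': 88.01959324938093}
scene 476.90992787048117 280.7693366167577 206.2389836157464 [[-0.37337077  0.9276751   0.00363084]
 [ 0.65512249  0.26644083 -0.70698219]
 [-0.65681717 -0.26158784 -0.70722203]] [ 307.50090335 -209.04583864 1304.99391435]
top 388.21554327839976 283.38062016845197 203.23851011479132 [[-0.00710032 -0.9994353   0.03284318]
 [-0.99492722  0.0037648  -0.10052686]
 [ 0.10034645 -0.03339034 -0.99439211]] [-166.96480249  523.5124296   858.6345485 ]
[[ 6.76262135e-04 -9.53615841e-01 -3.01025530e-01  7.93498500e+01]
 [ 9.99999415e-01  3.90628593e-04  1.00905769e-03 -3.76687629e-01]
 [-8.44664215e-04 -3.01026036e-01  9.53615547e-01 -1.19946131e+02]
 [ 0.00000000e+00  0.00000000e+00  0.00000000e+00  1.00000000e+00]] 304.39849643377187
```

View pics/scene0.png

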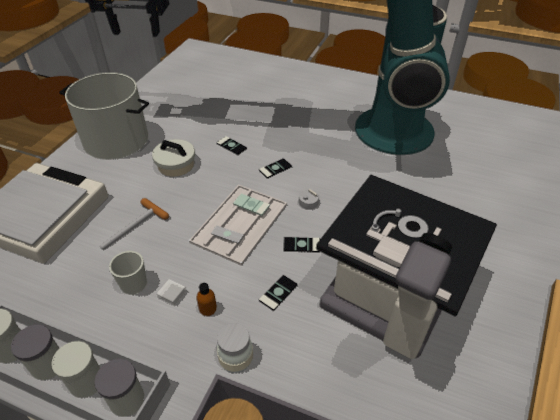

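View pics/top0.png

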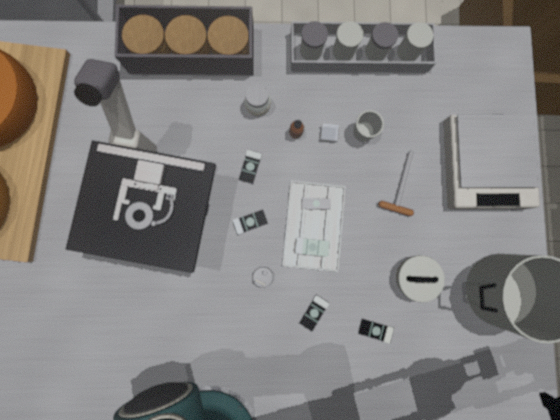

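The scene shows the tray near (240,222) and the microscope at the right. In the top view, the tray is at (315,225), with a grey piece at (316,204) and a larger greenish one at (313,247). The stage is at (143,207), with the holder at (145,195). The black slides at (250,167), (250,221), (314,313) and (376,330) are decoys. I'll enlarge the tray and the holder in one crop.

```bash
cat > h.py <<'E'
import numpy as np,cv2,pickle
def ray(c,uv,z):
    uv=np.atleast_2d(uv).astype(float)
    d=np.c_[(uv[:,0]-c["cx"])/c["fx"],(uv[:,1]-c["cy"])/c["fy"],np.ones(len(uv))]@c["R"]
    o=-c["R"].T@c["t"]
    return o+d*((z-o[2])/d[:,2:])
def proj(c,X):
    p=np.atleast_2d(X)@c["R"].T+c["t"]
    return np.c_[c["fx"]*p[:,0]/p[:,2]+c["cx"],c["fy"]*p[:,1]/p[:,2]+c["cy"]]
E
python3 - <<'E'
from h import *
c=pickle.load(open("top.pkl","rb"));im=c["image"][:,:,::-1]
a=cv2.resize(im[175:275,270:360],None,fx=4.4,fy=4.4,interpolation=2)[:440,:396]
b=cv2.resize(im[140:275,65:220],None,fx=2.58,fy=3.26,interpolation=2)[:440,:400]
cv2.imwrite("pics/crop1.png",np.hstack([a,b]))
g=cv2.cvtColor(c["image"],cv2.COLOR_RGB2GRAY)
m=((g<70)).astype(np.uint8);m[:130]=0;m[280:]=0;m[:,225:]=0
cs=cv2.findContours(cv2.morphologyEx(m,3,np.ones((9,9))),0,1)[0]
k=max(cs,key=cv2.contourArea);r=cv2.minAreaRect(k);bx=cv2.boxPoints(r);print(r,bx,"\n",ray(c,bx,150))
hsv=cv2.cvtColor(c["image"],cv2.COLOR_RGB2HSV)
print(hsv[247,300:335:3].tolist(),hsv[204,300:335:3].tolist(),hsv[225,300:335:3].tolist())
E
```

```text
((140.9007568359375, 206.56741333007812), (131.1406707763672, 110.75430297851562), 10.808231353759766) [[ 66.10915  248.66628 ]
 [ 86.878075 139.87672 ]
 [215.69235  164.46855 ]
 [194.92343  273.25812 ]] 
 [[424.50954611 251.3041303  150.        ]
 [637.53153524 221.3155244  150.        ]
 [588.15048514 -32.05313287 150.        ]
 [375.6313239    5.50265399 150.        ]]
[[102, 6, 199], [76, 15, 191], [81, 20, 169], [78, 18, 174], [83, 19, 172], [80, 18, 174], [76, 19, 172], [74, 15, 191], [76, 15, 192], [75, 16, 189], [75, 3, 189], [18, 7, 190]] [[60, 3, 179], [120, 4, 172], [120, 3, 175], [113, 6, 178], [100, 4, 178], [78, 16, 190], [78, 14, 187], [113, 6, 177], [140, 4, 173], [105, 6, 174], [120, 1, 177], [90, 1, 193]] [[120, 3, 165], [105, 5, 196], [80, 4, 195], [90, 3, 193], [105, 5, 197], [96, 6, 197], [100, 8, 196], [0, 0, 192], [120, 2, 160], [90, 4, 190], [90, 4, 194], [0, 0, 191]]
```

View pics/crop1.png

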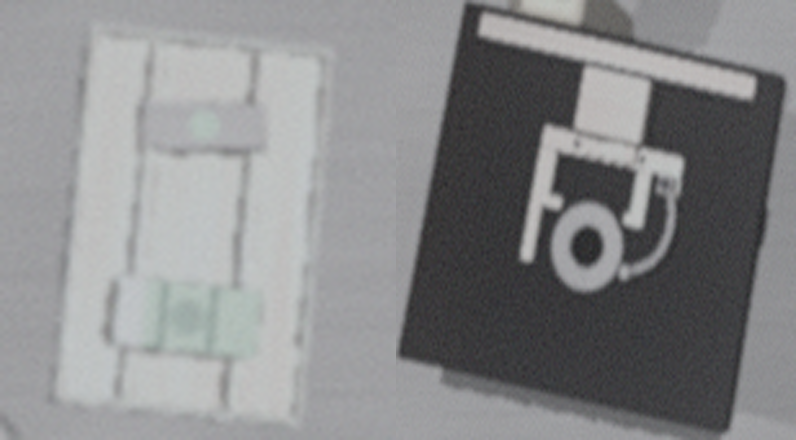

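Two pieces on the tray could be the one meant. The narrow plain grey one at top (316,204) is the scale plate. The wider greenish glass one with two cross grooves at (312,247) is the chamber, and the crop confirms it. On the stage, the end stop is at the left, there are two back pads, and the clip tip is at crop (625,272).

Run:
```python
from h import *
c=pickle.load(open("top.pkl","rb"))
f=lambda u,v:(270+u/4.4,175+v/4.4)
print("chamber corners",ray(c,[f(116,278),f(262,290),f(255,358),f(108,345),f(185,317)],18))
print("tray",ray(c,[f(92,28),f(330,52),f(298,420),f(55,395)],8))
print("scale",ray(c,[f(204,127)],16))
s=lambda u,v:(65+(u-396)/2.58,140+v/3.26)
print("stage",ray(c,[s(465,3),s(784,80),s(728,432),s(400,356)],150))
print("pads L,R, tip, stop end",ray(c,[s(556,207),s(630,228),s(625,272),s(527,262)],155))
```

```text
chamber corners [[ 442.92418969 -199.45683532   18.        ]
 [ 436.15495256 -275.90275821   18.        ]
 [ 400.91816967 -271.56505851   18.        ]
 [ 408.25316541 -194.92681495   18.        ]
 [ 422.42011734 -235.29350688   18.        ]]
tray [[ 576.47017979 -188.64245138    8.        ]
 [ 563.1919933  -316.55135398    8.        ]
 [ 368.07567647 -295.11963142    8.        ]
 [ 382.21370019 -167.48112324    8.        ]]
scale [[ 522.16813856 -247.03726557   16.        ]]
stage [[635.44335741 211.77653005 150.        ]
 [588.00719674 -31.45368023 150.        ]
 [377.06542065   7.89697465 150.        ]
 [423.48262074 250.42452683 150.        ]]
pads L,R, tip, stop end [[510.5368469  137.12813676 155.        ]
 [497.79037523  81.87659774 155.        ]
 [471.67611837  84.90760721 155.        ]
 [477.97821451 157.41656345 155.        ]]
```

servo_tool:
  offset:
    - [28,-28,0]
    - [57,-56,0]
    - [86,-84,0]
    - [114,-112,0]
    - [143,-140,0]
  roll: [0,0,0,0,0]
  grip: -1

```text
clock: 0.57
tcp_pos: [282.1, -474.9, 263.2]
orientation: [[0.963, 0.269, -0.0], [0.269, -0.963, 0.001], [-0.0, -0.001, -1.0]]
ft_force: [0.5, 0.4, -0.2]
opening: 88.0
gripper_force: 0.0
```

servo_tool:
  offset:
    - [28,-28,0]
    - [57,-56,0]
    - [86,-84,0]
    - [114,-112,0]
    - [143,-140,0]
  roll: [0,0,0,0,0]

```text
clock: 0.98
tcp_pos: [382.1, -301.4, 263.6]
orientation: [[0.963, 0.269, -0.0], [0.269, -0.963, -0.0], [-0.0, 0.0, -1.0]]
ft_force: [-0.2, 0.3, -0.2]
opening: 87.9
gripper_force: 0.0
```

servo_tool:
  offset:
    - [28,-28,10]
    - [57,-55,30]
    - [57,-55,60]
    - [57,-55,90]
    - [57,-55,114]
  roll: [-7,-14,-21,-28,-35]

```text
clock: 1.4
tcp_pos: [421.7, -233.3, 147.8]
orientation: [[0.628, 0.779, -0.001], [0.779, -0.628, 0.001], [-0.0, -0.001, -1.0]]
ft_force: [-0.8, 0.1, -1.0]
opening: 88.2
gripper_force: 0.0
```

servo_tool:
  offset:
    - [0,0,0]
    - [0,0,0]
    - [0,0,0]
    - [0,0,0]
    - [0,0,0]
  roll: [-7,-14,-21,-28,-33.5]

```text
clock: 1.82
tcp_pos: [421.7, -234.8, 149.3]
orientation: [[0.096, 0.995, -0.001], [0.995, -0.096, 0.0], [0.0, -0.001, -1.0]]
ft_force: [-0.3, 0.0, 0.8]
opening: 88.2
gripper_force: 0.0
```

```bash
cat >> h.py <<'E'
def wrist():
    from cell import bot,viewer
    P=np.mean([bot.observe()["tcp_pos"] for _ in range(5)],0);A=bot.observe()["orientation"]
    c=viewer.capture("wrist");T=c["tool_from_camera"]
    Rwc=A@T[:3,:3];o=A@T[:3,3]+P
    c["R"]=Rwc.T;c["t"]=-Rwc.T@o
    return c
E
python3 - <<'E'
from h import *
c=wrist();pickle.dump(c,open("w1.pkl","wb"))
cv2.imwrite("pics/w1.png",c["image"][:,:,::-1])
print(proj(c,[[422,-235,18]]))
E
```

```text
[[274.23330162 211.85709036]]
```

View pics/w1.png

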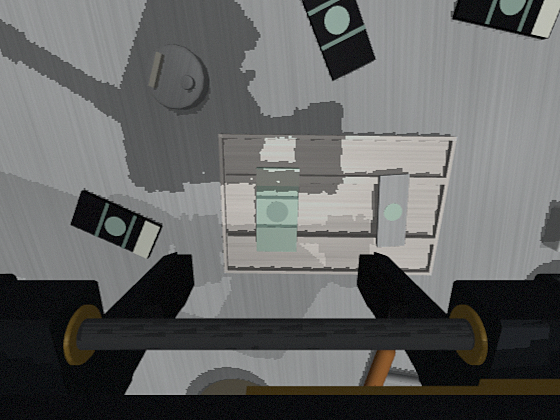

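The wrist view shows the chamber at about u 256–298, v 168–251, with its frosted end up at (278,180), and the scale plate at (393,210). I'll measure it from the depth image.

```bash
cat >> h.py <<'E'
def cloud(c):
    v,u=np.mgrid[:420,:560];d=c["depth"]
    p=np.stack([(u-c["cx"])/c["fx"]*d,(v-c["cy"])/c["fy"]*d,d],-1)
    return (p-c["t"])@c["R"]
E
python3 - <<'E'
from h import *
c=pickle.load(open("w1.pkl","rb"));W=cloud(c)
print("z chamber",W[200:240:8,277,2],"rail/floor",W[150:260:10,330,2])
sub=np.zeros((420,560),np.uint8);sub[150:262,240:325]=1
zt=np.median(W[225:245,265:290,2])
m=((abs(W[...,2]-zt)<2.5)&(sub>0)).astype(np.uint8)
m=cv2.morphologyEx(m,cv2.MORPH_OPEN,np.ones((5,5)))
k=max(cv2.findContours(m,0,1)[0],key=cv2.contourArea)
print(cv2.boundingRect(k))
q=ray(c,k[:,0].astype(float),18)[:,:2].astype(np.float32)
r=cv2.minAreaRect(q);print(r,cv2.boxPoints(r))
# colour version
h=cv2.cvtColor(c["image"],cv2.COLOR_RGB2HSV)
g=((h[...,0]>60)&(h[...,0]<100)&(h[...,1]>14)&(sub>0)).astype(np.uint8)
g=cv2.morphologyEx(cv2.morphologyEx(g,3,np.ones((5,5))),2,np.ones((5,5)))
k=max(cv2.findContours(g,0,1)[0],key=cv2.contourArea);print(cv2.boundingRect(k))
q=ray(c,k[:,0].astype(float),18)[:,:2].astype(np.float32);r=cv2.minAreaRect(q);print(r,cv2.boxPoints(r))
E
```

```text
z chamber [17.17044506 17.62369431 18.37631185 16.93547161 15.71462084] rail/floor [ 3.53972697  2.5073597   2.19814203 11.5888402   1.01674809  2.02472537
  1.71524619  1.87643467  2.02248579 12.02769441  2.16848846]
(257, 168, 43, 84)
((424.7938232421875, -234.74551391601562), (75.71405792236328, 35.32271957397461), 83.48458862304688) [[ 402.95087 -270.354  ]
 [ 438.04547 -274.3621 ]
 [ 446.63678 -199.13702]
 [ 411.54218 -195.12894]]
(256, 186, 43, 66)
((423.23297119140625, -242.1871795654297), (60.37784957885742, 35.70170974731445), 83.49415588378906) [[ 402.07654 -270.15912]
 [ 437.54834 -274.20428]
 [ 444.3894  -214.21524]
 [ 408.9176  -210.17007]]
```

servo_tool:
  offset:
    - [0.5,2.3,25]
    - [0.5,2.3,55]
    - [0.5,2.3,85]
    - [0.5,2.3,100]
    - [0.5,2.3,106]
  roll: [1,1,1,1,1]

```text
clock: 2.28
tcp_pos: [421.9, -233.3, 40.6]
orientation: [[0.122, 0.993, -0.005], [0.993, -0.122, 0.003], [0.002, -0.005, -1.0]]
ft_force: [0.0, -0.9, 0.2]
opening: 88.2
gripper_force: 0.0
```

servo_tool:
  offset:
    - [0,0,2]
    - [0,0,4]
    - [0,0,5.5]
    - [0,0,5.5]
    - [0,0,5.5]
  roll: [0,0,0,0,0]

```text
clock: 2.7
tcp_pos: [425.1, -235.3, 39.3]
orientation: [[0.12, 0.993, 0.002], [0.993, -0.12, -0.001], [-0.001, 0.002, -1.0]]
ft_force: [-0.7, 0.1, 0.0]
opening: 88.3
gripper_force: 0.0
```

servo_tool:
  offset:
    - [0,0,0]
    - [0,0,0]
    - [0,0,0]
    - [0,0,0]
    - [0,0,0]
  roll: [0,0,0,0,0]
  grip: 1
  force: 12

```text
clock: 3.12
tcp_pos: [424.3, -234.7, 38.3]
orientation: [[0.12, 0.993, 0.0], [0.993, -0.12, -0.0], [-0.0, 0.0, -1.0]]
ft_force: [-0.4, -0.7, -0.5]
opening: 56.7
gripper_force: 0.0
```

servo_tool:
  offset:
    - [0,0,0]
    - [0,0,0]
    - [0,0,0]
    - [0,0,0]
    - [0,0,0]
  roll: [0,0,0,0,0]

```text
clock: 3.53
tcp_pos: [424.2, -234.7, 38.1]
orientation: [[0.12, 0.993, -0.0], [0.993, -0.12, 0.0], [0.0, -0.0, -1.0]]
ft_force: [0.2, 0.2, 0.2]
opening: 35.8
gripper_force: 12.0
```

servo_tool:
  offset:
    - [0,0,-4]
    - [0,0,-15]
    - [0,0,-45]
    - [0,0,-80]
    - [0,0,-115]
  roll: [0,0,0,0,0]

```text
clock: 3.95
tcp_pos: [423.5, -234.3, 154.6]
orientation: [[0.12, 0.993, -0.001], [0.993, -0.12, 0.001], [0.001, -0.001, -1.0]]
ft_force: [0.1, -1.1, -0.1]
opening: 35.5
gripper_force: 12.0
```

servo_tool:
  offset:
    - [0,0,-35]
    - [0,0,-70]
    - [20,2,-100]
    - [50,4,-120]
    - [84,5,-122]
  roll: [0,0,0,0,0]

```text
clock: 4.37
tcp_pos: [441.8, -153.0, 282.1]
orientation: [[0.122, 0.992, 0.01], [0.992, -0.122, -0.004], [-0.003, 0.01, -1.0]]
ft_force: [1.4, -0.2, 0.7]
opening: 35.9
gripper_force: 12.0
```

servo_tool:
  offset:
    - [36,2,0]
    - [72,4,0]
    - [110,6,0]
    - [148,8,0]
    - [180,9,0]
  roll: [0,1,2,3,3.8]

```text
clock: 4.78
tcp_pos: [469.6, 28.0, 276.5]
orientation: [[0.186, 0.983, 0.002], [0.983, -0.186, 0.001], [0.001, 0.002, -1.0]]
ft_force: [-0.1, -0.1, 0.1]
opening: 36.2
gripper_force: 12.0
```

servo_tool:
  offset:
    - [14,0,0]
    - [20,0,0]
    - [20,0,0]
    - [20,0,0]
    - [20,0,0]
  roll: [0,0,0,0,0]

```text
clock: 5.2
tcp_pos: [473.3, 44.3, 275.4]
orientation: [[0.186, 0.983, 0.0], [0.983, -0.186, -0.001], [-0.001, 0.0, -1.0]]
ft_force: [-0.2, -0.2, -0.5]
opening: 35.4
gripper_force: 12.0
```

Run:
```python
from h import *
from cell import bot
c=wrist();pickle.dump(c,open("w2.pkl","wb"))
o=bot.observe();print(o["tcp_pos"],o["orientation"],o["opening"],o["clock"])
cv2.imwrite("pics/w2.png",cv2.resize(c["image"][:,:,::-1],None,fx=1.42,fy=1.42,interpolation=2))
```

```text
[473.3108083   44.20802709 275.35061552] [[ 1.86584326e-01  9.82438949e-01  3.87837436e-05]
 [ 9.82438865e-01 -1.86584294e-01 -4.21753668e-04]
 [-4.07110792e-04  1.16795281e-04 -9.99999910e-01]] 35.99272333889928 5.25
```

View pics/w2.png

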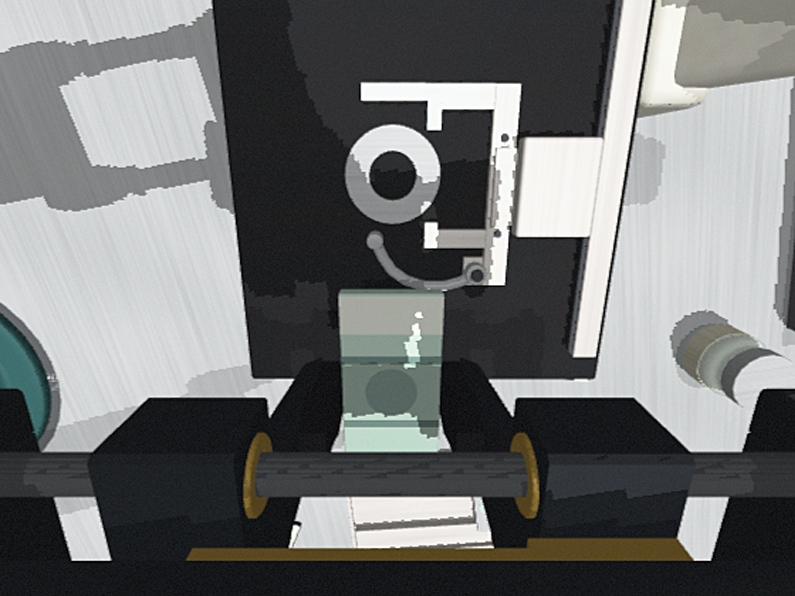

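The wrist view shows the chamber held square at zoomed (390,370). The end stop's inner face is at v≈101 (u 361–430). The pad front faces are at (428,118) and (424,235), and the clip tip is at (375,240). I'll turn these into microscope coordinates.

Run:
```python
from h import *
c=pickle.load(open("w2.pkl","rb"));W=cloud(c);g=cv2.cvtColor(c["image"],cv2.COLOR_RGB2GRAY).astype(float)
def edge(rng,fix,axis,th):  # subpixel threshold crossing of gray along axis
    a=g[fix,rng[0]:rng[1]] if axis=='u' else g[rng[0]:rng[1],fix]
    d=np.diff(a);i=np.argmax(abs(d));return rng[0]+i+0.5
z=1.42
# front stage edge
F=[(edge((140,190),v,'u',0),v) for v in range(20,260,12) ]
p=ray(c,F,150);
vx,vy,x0,y0=cv2.fitLine(p[:,:2].astype(np.float32),cv2.DIST_HUBER,0,.01,.01).ravel()
print("front edge dir yaw",np.degrees(np.arctan2(-vx,vy) if vy>0 else np.arctan2(vx,-vy)))
print(p[::4,:2])
yaw=np.arctan2(-vx,vy) if vy>0 else np.arctan2(vx,-vy)
ex=np.array([np.cos(yaw),np.sin(yaw)]);ey=np.array([-ex[1],ex[0]])
f=(p[:,:2]@ex);print("front x'",np.median(f),f.std()," -> seat x' ",np.median(f)+90)
# right edge stage
Rr=[(u,edge((255,280),u,'v',0)) for u in list(range(184,205,4))+list(range(380,398,4))]
q=ray(c,Rr,150);print("right edge y'",(q[:,:2]@ey).round(1))
def show(n,pts,h):
    q=ray(c,pts,h)[:,:2];print(n,np.c_[q@ex,q@ey].round(1).tolist())
S=[(u,edge((64,80),u,'v',0)) for u in range(258,298,6)];show("stop inner",S,155)
show("stop end",[(edge((245,265),64,'u',0),64)],155)
show("padL",[(edge((294,308),v,'u',0),v) for v in (78,82,86,89)],155)
show("padR",[(edge((290,306),v,'u',0),v) for v in (160,164,168,172)],155)
show("tip",[(375/z,240/z)],163)
print("heights",W[int(90/z),int(400/z)],W[int(235/z),int(430/z)],W[int(240/z),int(375/z)],W[int(60/z),int(400/z)])
# held chamber
m=(abs(W[...,2]-np.median(W[245:275,250:300,2]))<4).astype(np.uint8);m[:,:232]=0;m[:,318:]=0;m[:200]=0;m[320:]=0
m=cv2.morphologyEx(m,2,np.ones((5,5)));k=max(cv2.findContours(m,0,1)[0],key=cv2.contourArea)
zt=np.median(W[245:275,250:300,2]);print("chamber top z",zt,cv2.boundingRect(k))
q=ray(c,k[:,0].astype(float),275.4-19)[:,:2];print(cv2.minAreaRect(np.c_[q@ex,q@ey].astype(np.float32)))
P=np.array([473.3,44.5]);print("tcp'",P@ex,P@ey,"yaw",yaw)
```

```text
front edge dir yaw -10.718784
[[414.82142479 201.19839112]
 [402.47179726 172.17230078]
 [403.32910919 137.80184423]
 [396.36561024 101.64247987]
 [388.70460272  61.86116243]]
front x' 370.3261914023924 2.7473147165517466  -> seat x'  460.3261914023924
right edge y' [81.9 81.9 81.9 81.9 81.9 81.9 81.8 81.8 81.8 81.8 81.8]
stop inner [[445.5, 241.8], [449.9, 241.8], [454.2, 241.8], [458.5, 241.8], [462.9, 241.8], [467.2, 241.8], [471.5, 241.8]]
stop end [[442.4, 246.0]]
padL [[476.3, 236.8], [476.4, 234.1], [476.5, 231.4], [476.5, 229.4]]
padR [[476.3, 177.5], [476.4, 174.4], [476.5, 171.2], [476.5, 168.0]]
tip [[449.5, 171.7]]
heights [500.03678356 156.77066357 152.66304734] [503.21930104  81.07324544 152.80532627] [473.4853164   85.11513332 162.63566083] [502.64634873 170.71040511 149.53744376]
chamber top z 254.37050439960097 (232, 204, 86, 114)
((457.467041015625, 139.14369201660156), (63.20257568359375, 42.865413665771484), 89.9659194946289)
tcp' 456.7653011456132 131.7520426735282 yaw -0.18707809
```

servo_tool:
  offset:
    - [25,-1,0]
    - [55,-2,0]
    - [80,-2.8,15]
    - [88.3,-2.8,40]
    - [88.3,-2.8,60]
  roll: [0,0,0,0,0]

```text
clock: 5.67
tcp_pos: [487.8, 133.4, 214.8]
orientation: [[0.185, 0.983, 0.001], [0.983, -0.185, 0.001], [0.001, 0.001, -1.0]]
ft_force: [-0.5, 0.2, -0.9]
opening: 35.6
gripper_force: 12.0
```

servo_tool:
  offset:
    - [0,0,8]
    - [0,0,15]
    - [0,0,15]
    - [0,0,15]
    - [0,0,15]
  roll: [0,0,0,0,0]

```text
clock: 6.08
tcp_pos: [488.0, 132.2, 201.6]
orientation: [[0.186, 0.983, 0.002], [0.983, -0.186, 0.0], [0.001, 0.002, -1.0]]
ft_force: [0.0, 0.9, -0.6]
opening: 35.6
gripper_force: 12.0
```

```bash
cat >> h.py <<'E'
def sc():
    from cell import bot
    L=[bot.observe() for _ in range(5)];o=L[-1]
    ex=np.array([.98255,-.18599]);ey=np.array([.18599,.98255])
    P=np.mean([l["tcp_pos"] for l in L],0);F=np.mean([l["ft_force"] for l in L],0)
    print("x' %.2f y' %.2f z %.2f"%(P[:2]@ex,P[:2]@ey,P[2]),"F' %.2f %.2f %.2f"%(F[:2]@ex,F[:2]@ey,F[2]),"toolx",np.degrees(np.arctan2(o["orientation"][1,0],o["orientation"][0,0])),o["opening"],o["clock"])
E
python3 - <<'E'
from h import *
sc();c=wrist();pickle.dump(c,open("w3.pkl","wb"))
cv2.imwrite("pics/w3.png",cv2.resize(c["image"][:,:,::-1],None,fx=1.42,fy=1.42,interpolation=2))
E
```

```text
x' 454.88 y' 220.65 z 201.57 F' -0.13 0.84 -0.59 toolx 79.26859011783671 35.62605900395454 6.0833
```

View pics/w3.png

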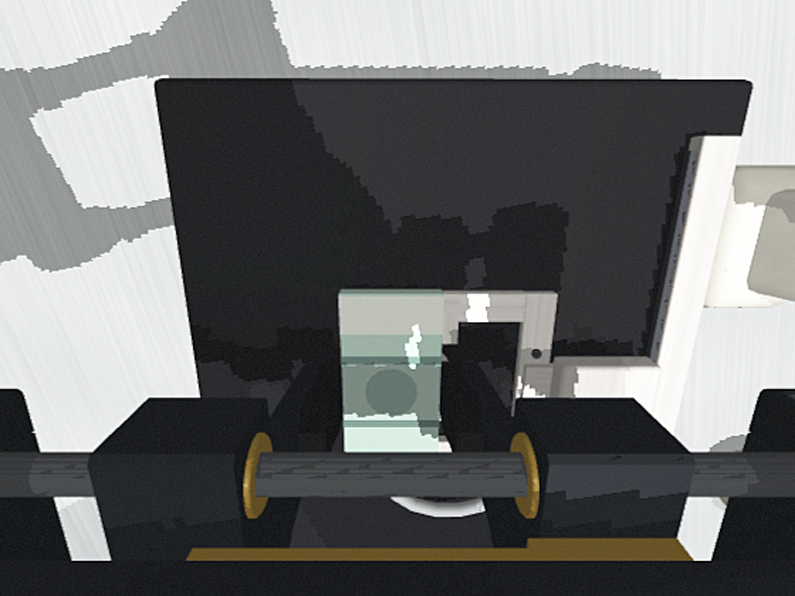

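The view shows the chamber over the end stop at (390,370), clear of the holder with its left end at v≈290. Next I lower it to 7 mm above the stage, then push right.

servo_tool:
  offset:
    - [0,0,5]
    - [0,0,9]
    - [0,0,12]
    - [0,0,15]
    - [0,0,17.3]
  roll: [0,0,0,0,0]

```text
clock: 6.55
tcp_pos: [486.8, 132.6, 182.3]
orientation: [[0.185, 0.983, -0.001], [0.983, -0.185, -0.0], [-0.0, -0.001, -1.0]]
ft_force: [0.2, -0.2, -0.3]
opening: 35.7
gripper_force: 12.0
```

servo_tool:
  offset:
    - [0,0,0]
    - [0,0,0]
    - [-1,0,0]
    - [-2,0,0]
    - [-3,0,0]
  roll: [0,0,0,0,0]

```text
clock: 6.97
tcp_pos: [486.6, 129.7, 183.1]
orientation: [[0.185, 0.983, 0.0], [0.983, -0.185, 0.0], [0.0, 0.0, -1.0]]
ft_force: [0.6, -0.7, 0.0]
opening: 35.9
gripper_force: 12.0
```

servo_tool:
  offset:
    - [-1,0,0]
    - [-2,0,0]
    - [-3,0,0]
    - [-4,0,0]
    - [-5,0,0]
  roll: [0,0,0,0,0]

```text
clock: 7.38
tcp_pos: [485.6, 125.1, 183.0]
orientation: [[0.186, 0.983, 0.0], [0.983, -0.186, 0.001], [0.001, 0.0, -1.0]]
ft_force: [0.9, 2.4, -1.1]
opening: 35.8
gripper_force: 12.0
```

Run:
```python
from h import *
sc()
```

```text
x' 453.87 y' 213.24 z 183.02 F' 0.47 2.57 -1.15 toolx 79.30768358499022 35.834626290043076 7.3833
```

servo_tool:
  offset:
    - [-1,0,0]
    - [-2,0,0]
    - [-3,0,0]
    - [-4,0,0]
    - [-5,0,0]
  roll: [0,0,0,0,0]
  force: 18

```text
clock: 7.8
tcp_pos: [484.6, 119.9, 183.0]
orientation: [[0.185, 0.983, 0.0], [0.983, -0.185, 0.0], [0.0, -0.0, -1.0]]
ft_force: [-0.0, 2.7, -0.4]
opening: 35.5
gripper_force: 18.0
```

servo_tool:
  offset:
    - [-1,0,0]
    - [-2,0,0]
    - [-3,0,0]
    - [-4,0,0]
    - [-5,0,0]
  roll: [0,0,0,0,0]

```text
clock: 8.22
tcp_pos: [483.7, 114.9, 182.9]
orientation: [[0.185, 0.983, -0.0], [0.983, -0.185, 0.0], [0.0, -0.0, -1.0]]
ft_force: [0.0, 3.5, -0.7]
opening: 35.5
gripper_force: 18.0
```

servo_tool:
  offset:
    - [-1,0,0]
    - [-2,0,0]
    - [-3,0,0]
    - [-4,0,0]
    - [-4,0,0]
  roll: [0,0,0,0,0]

```text
clock: 8.63
tcp_pos: [483.0, 110.9, 182.9]
orientation: [[0.185, 0.983, 0.0], [0.983, -0.185, 0.0], [0.0, 0.0, -1.0]]
ft_force: [-0.0, 3.5, -0.3]
opening: 35.6
gripper_force: 18.0
```

Run:
```python
from h import *
from cell import viewer
sc();c=wrist();pickle.dump(c,open("w4.pkl","wb"));a=c["image"][160:340,150:430,::-1]
s=viewer.capture("scene");b=s["image"][170:300,310:500,::-1]
cv2.imwrite("pics/w4.png",np.hstack([cv2.resize(a,(400,300)),cv2.resize(b,(400,300),interpolation=2)]))
```

```text
x' 453.91 y' 198.78 z 182.93 F' -0.65 3.43 -0.29 toolx 79.32264427126354 35.58352396821802 8.6333
```

View pics/w4.png

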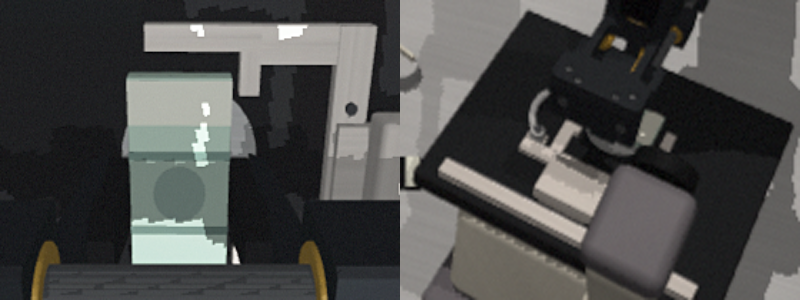

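The left crop shows the chamber's left end at v≈75 and the stop's face at v≈50, with a clear gap. The right crop shows the arm drawn back.

Run:
```python
from h import *
c=pickle.load(open("w4.pkl","rb"));ex=np.array([.98255,-.18599]);ey=np.array([.18599,.98255])
g=cv2.cvtColor(c["image"],cv2.COLOR_RGB2GRAY).astype(int)
print(g[168:212,280].tolist());print(g[205:212:3,225:330].tolist()[0]);print(g[212,305:350].tolist())
for n,uv,z in(("chamber left end",(276,203),163),("stop",(283,190),155),("stop",(283,190),150),("padL corner",(150+240/1.43,160+92/1.67),155)):
    p=ray(c,[uv],z)[0,:2];print(n,p@ex,p@ey)
```

```text
[40, 35, 29, 26, 32, 86, 129, 175, 184, 177, 178, 176, 177, 175, 172, 173, 172, 172, 174, 172, 175, 179, 180, 8, 16, 29, 29, 33, 28, 27, 29, 33, 32, 30, 20, 61, 117, 114, 125, 161, 166, 183, 180, 178]
[30, 27, 33, 34, 31, 33, 25, 26, 33, 31, 24, 32, 24, 36, 92, 119, 114, 111, 111, 112, 111, 110, 103, 104, 108, 112, 109, 116, 113, 110, 111, 110, 112, 113, 112, 112, 111, 111, 113, 112, 114, 114, 112, 108, 100, 106, 113, 111, 111, 109, 112, 113, 114, 116, 112, 114, 112, 116, 115, 114, 114, 110, 114, 111, 113, 108, 103, 106, 104, 108, 115, 112, 117, 116, 111, 114, 112, 115, 116, 115, 113, 115, 113, 116, 116, 117, 103, 52, 26, 27, 27, 55, 103, 151, 180, 174, 171, 171, 163, 166, 166, 168, 168, 168, 169]
[179, 179, 178, 178, 178, 180, 185, 158, 40, 27, 19, 67, 125, 161, 175, 171, 168, 168, 165, 166, 168, 168, 169, 168, 170, 182, 145, 4, 32, 30, 28, 31, 26, 30, 40, 45, 49, 49, 48, 47, 50, 44, 43, 43, 46]
chamber left end 455.2680659505092 238.2283923457252
stop 458.77889540659584 242.68982823271477
stop 458.92115150136044 241.49903817370725
padL corner 476.7084769820524 229.55880048166185
```

servo_tool:
  offset:
    - [0,0,1]
    - [0,0,2]
    - [0,0,3]
    - [0,0,4]
    - [0,0,5]
  roll: [0,0,0,0,0]

```text
clock: 9.15
tcp_pos: [483.2, 111.0, 178.0]
orientation: [[0.185, 0.983, 0.001], [0.983, -0.185, 0.0], [0.0, 0.001, -1.0]]
ft_force: [0.9, 4.3, 1.1]
opening: 35.5
gripper_force: 18.0
```

servo_tool:
  offset:
    - [0,0,0.3]
    - [0,0,0.6]
    - [0,0,0.9]
    - [0,0,1.2]
    - [0,0,1.2]
  roll: [0,0,0,0,0]

```text
clock: 9.57
tcp_pos: [483.0, 111.0, 176.7]
orientation: [[0.185, 0.983, -0.0], [0.983, -0.185, -0.0], [-0.0, -0.0, -1.0]]
ft_force: [1.4, 2.7, 0.1]
opening: 35.6
gripper_force: 18.0
```

servo_tool:
  offset:
    - [0,0,0.2]
    - [0,0,0.4]
    - [0,0,0.4]
    - [0,0,0.4]
  roll: [0,0,0,0]

```text
clock: 9.9
tcp_pos: [482.9, 111.0, 176.3]
orientation: [[0.185, 0.983, -0.0], [0.983, -0.185, 0.0], [0.0, -0.0, -1.0]]
ft_force: [1.2, 2.4, -0.0]
opening: 35.5
gripper_force: 18.0
```

servo_tool:
  offset:
    - [0,0,0.2]
    - [0,0,0.3]
    - [0,0,0.3]
  roll: [0,0,0]

```text
clock: 10.15
tcp_pos: [483.0, 111.0, 176.1]
orientation: [[0.185, 0.983, 0.0], [0.983, -0.185, 0.0], [0.0, 0.0, -1.0]]
ft_force: [0.8, 3.7, 1.1]
opening: 35.6
gripper_force: 18.0
```

servo_tool:
  offset:
    - [0,0,0.15]
    - [0,0,0.3]
    - [0,0,0.3]
  roll: [0,0,0]

```text
clock: 10.4
tcp_pos: [483.1, 111.0, 176.1]
orientation: [[0.185, 0.983, 0.0], [0.983, -0.185, 0.0], [0.0, 0.0, -1.0]]
ft_force: [-0.4, 3.5, 3.4]
opening: 35.6
gripper_force: 18.0
```

servo_tool:
  offset:
    - [0,0,0]
    - [0,0,0]
  roll: [0,0]

```text
clock: 10.57
tcp_pos: [483.1, 111.1, 176.1]
orientation: [[0.185, 0.983, 0.0], [0.983, -0.185, 0.0], [0.0, 0.0, -1.0]]
ft_force: [-2.7, 3.5, 4.5]
opening: 35.6
gripper_force: 18.0
```

The chamber is down on the stage at about 4 N. I'll ease the press a little and move back towards the pads.

servo_tool:
  offset:
    - [0,0,-0.15]
    - [0,0.7,-0.15]
    - [0,1.4,-0.15]
    - [0,2.1,-0.15]
    - [0,2.8,-0.15]
  roll: [0,0,0,0,0]

```text
clock: 10.98
tcp_pos: [485.7, 110.7, 176.1]
orientation: [[0.185, 0.983, -0.0], [0.983, -0.185, 0.0], [0.0, -0.0, -1.0]]
ft_force: [-0.8, 3.9, 5.8]
opening: 35.7
gripper_force: 18.0
```

servo_tool:
  offset:
    - [0,0.3,0]
    - [0,0.6,0]
    - [0,0.6,0]
  roll: [0,0,0]

```text
clock: 11.23
tcp_pos: [486.4, 110.6, 176.1]
orientation: [[0.185, 0.983, 0.0], [0.983, -0.185, 0.0], [0.0, 0.0, -1.0]]
ft_force: [-2.1, 4.4, 5.7]
opening: 35.8
gripper_force: 18.0
```

Run:
```python
from h import *
sc();c=wrist();pickle.dump(c,open("w5.pkl","wb"));ex=np.array([.98255,-.18599]);ey=np.array([.18599,.98255])
g=cv2.cvtColor(c["image"],cv2.COLOR_RGB2GRAY).astype(int)
for v in (206,209,212,215):print(v,g[v,300:335].tolist())
```

```text
x' 457.35 y' 199.10 z 176.11 F' -2.91 3.91 5.68 toolx 79.32313366199027 35.799662699651805 11.2333
206 [125, 124, 124, 126, 125, 125, 128, 126, 125, 124, 125, 122, 114, 149, 182, 175, 176, 176, 168, 169, 172, 171, 171, 171, 173, 178, 187, 149, 11, 26, 28, 30, 28, 27, 30]
209 [186, 186, 187, 185, 186, 184, 186, 186, 184, 185, 185, 189, 175, 165, 180, 175, 173, 172, 169, 167, 172, 172, 173, 170, 171, 176, 168, 112, 7, 29, 34, 24, 32, 28, 35]
212 [181, 184, 183, 183, 181, 182, 188, 181, 182, 182, 179, 182, 182, 177, 177, 175, 176, 174, 170, 170, 172, 172, 174, 172, 173, 177, 169, 113, 15, 27, 30, 32, 27, 32, 30]
215 [183, 182, 181, 181, 179, 184, 184, 181, 183, 182, 183, 184, 175, 160, 175, 177, 176, 176, 170, 169, 173, 170, 173, 171, 172, 180, 159, 77, 22, 25, 32, 29, 33, 31, 30]
```

servo_tool:
  offset:
    - [0,0.2,-0.25]
    - [0,0.4,-0.25]
    - [0,0.4,-0.25]
  roll: [0,0,0]

```text
clock: 11.53
tcp_pos: [486.7, 110.4, 176.1]
orientation: [[0.185, 0.983, -0.0], [0.983, -0.185, 0.0], [0.0, -0.0, -1.0]]
ft_force: [-2.0, 3.8, 4.7]
opening: 35.5
gripper_force: 18.0
```

servo_tool:
  offset:
    - [0,0.2,0]
    - [0,0.4,0]
    - [0,0.4,0]
  roll: [0,0,0]

```text
clock: 11.78
tcp_pos: [486.7, 110.4, 176.1]
orientation: [[0.185, 0.983, -0.001], [0.983, -0.185, 0.0], [0.0, -0.001, -1.0]]
ft_force: [-3.7, 5.7, 5.6]
opening: 35.6
gripper_force: 18.0
```

Run:
```python
from h import *
sc()
```

```text
x' 457.68 y' 199.01 z 176.11 F' -4.65 4.88 5.61 toolx 79.32259146477249 35.56085874738626 11.7833
```

Home against the back edge (x' stopped, about 4 N). Now I ease left with the arm following.

servo_tool:
  offset:
    - [0,0,-0.3]
    - [0.6,0,-0.3]
    - [1.2,0,-0.3]
    - [1.8,0,-0.3]
    - [2.4,0,-0.3]
  roll: [0,0,0,0,0]

```text
clock: 12.2
tcp_pos: [487.1, 112.3, 176.1]
orientation: [[0.185, 0.983, -0.001], [0.983, -0.185, -0.001], [-0.001, -0.001, -1.0]]
ft_force: [-3.1, 1.8, 4.0]
opening: 35.6
gripper_force: 18.0
```

servo_tool:
  offset:
    - [0.4,0,0]
    - [0.8,0,0]
    - [1,0,0]
    - [1,0,0]
  roll: [0,0,0,0]

```text
clock: 12.53
tcp_pos: [487.3, 113.5, 176.1]
orientation: [[0.185, 0.983, -0.001], [0.983, -0.185, -0.0], [-0.0, -0.001, -1.0]]
ft_force: [-3.3, 2.5, 3.3]
opening: 35.7
gripper_force: 18.0
```

Run:
```python
from h import *
sc()
```

```text
x' 457.71 y' 202.20 z 176.14 F' -3.76 1.84 3.26 toolx 79.3339701861936 35.73156401684237 12.5333
```

servo_tool:
  offset:
    - [0.3,0,0]
    - [0.6,0,0]
    - [0.6,0,0]
  roll: [0,0,0]

```text
clock: 12.78
tcp_pos: [487.4, 114.2, 176.1]
orientation: [[0.185, 0.983, -0.001], [0.983, -0.185, -0.0], [-0.0, -0.001, -1.0]]
ft_force: [-4.7, 2.5, 2.8]
opening: 35.5
gripper_force: 18.0
```

servo_tool:
  offset:
    - [0.3,0,0]
    - [0.6,0,0]
    - [0.6,0,0]
  roll: [0,0,0]

```text
clock: 13.03
tcp_pos: [487.5, 114.8, 176.1]
orientation: [[0.185, 0.983, -0.001], [0.983, -0.185, -0.0], [-0.0, -0.001, -1.0]]
ft_force: [-4.4, 2.2, 3.2]
opening: 35.8
gripper_force: 18.0
```

Run:
```python
from h import *
sc();c=wrist();g=cv2.cvtColor(c["image"],cv2.COLOR_RGB2GRAY).astype(int)
for u in (262,272,282):print(u,g[175:220,u].tolist())
```

```text
x' 457.69 y' 203.45 z 176.13 F' -4.71 1.32 3.24 toolx 79.3297926897447 35.79141763983551 13.0333
262 [36, 33, 32, 32, 29, 30, 33, 30, 23, 44, 115, 128, 163, 192, 186, 182, 185, 183, 182, 179, 182, 182, 181, 177, 177, 179, 181, 183, 162, 97, 105, 134, 166, 177, 189, 188, 186, 188, 187, 189, 187, 189, 186, 186, 186]
272 [31, 34, 27, 31, 33, 30, 35, 32, 29, 46, 111, 130, 147, 194, 185, 183, 184, 180, 181, 179, 176, 180, 179, 180, 180, 176, 180, 181, 161, 105, 115, 127, 168, 178, 192, 189, 187, 188, 187, 190, 188, 187, 188, 187, 187]
282 [31, 33, 35, 32, 37, 31, 36, 32, 29, 41, 87, 133, 148, 193, 187, 184, 184, 181, 182, 176, 180, 179, 179, 181, 179, 181, 182, 185, 158, 98, 103, 127, 167, 176, 189, 186, 188, 189, 188, 187, 188, 189, 188, 187, 186]
```

servo_tool:
  offset:
    - [0.2,0,0]
    - [0.4,0,0]
    - [0.4,0,0]
  roll: [0,0,0]

```text
clock: 13.33
tcp_pos: [487.6, 115.1, 176.1]
orientation: [[0.185, 0.983, -0.001], [0.983, -0.185, -0.0], [-0.0, -0.001, -1.0]]
ft_force: [-5.9, 1.6, 3.2]
opening: 35.7
gripper_force: 18.0
```

servo_tool:
  offset:
    - [0.2,0,0]
    - [0.4,0,0]
    - [0.4,0,0]
  roll: [0,0,0]

```text
clock: 13.58
tcp_pos: [487.7, 115.5, 176.2]
orientation: [[0.185, 0.983, -0.001], [0.983, -0.185, -0.0], [-0.0, -0.001, -1.0]]
ft_force: [-5.0, 2.1, 2.9]
opening: 35.1
gripper_force: 18.0
```

Run:
```python
from h import *
sc()
```

```text
x' 457.72 y' 204.21 z 176.15 F' -5.28 1.18 2.94 toolx 79.33065394445559 35.128109414138684 13.5833
```

servo_tool:
  offset:
    - [0.2,-0.15,0]
    - [0.4,-0.15,0]
    - [0.4,-0.15,0]
  roll: [0,0,0]

```text
clock: 13.83
tcp_pos: [487.8, 115.9, 176.1]
orientation: [[0.185, 0.983, -0.001], [0.983, -0.185, -0.0], [-0.0, -0.001, -1.0]]
ft_force: [-3.9, 1.5, 2.3]
opening: 35.6
gripper_force: 18.0
```

servo_tool:
  offset:
    - [0.2,0,0]
    - [0.4,0,0]
    - [0.4,0,0]
  roll: [0,0,0]

```text
clock: 14.08
tcp_pos: [487.8, 116.0, 176.1]
orientation: [[0.185, 0.983, -0.001], [0.983, -0.185, -0.001], [-0.001, -0.001, -1.0]]
ft_force: [-5.1, 0.1, 3.0]
opening: 35.5
gripper_force: 18.0
```

Run:
```python
from h import *
sc();c=wrist();pickle.dump(c,open("w6.pkl","wb"));g=cv2.cvtColor(c["image"],cv2.COLOR_RGB2GRAY).astype(int)
for u in (262,272,282):print(u,g[195:215,u].tolist())
```

```text
x' 457.67 y' 204.70 z 176.13 F' -5.06 -0.90 3.01 toolx 79.33642762406765 35.45667892287122 14.0833
262 [184, 180, 176, 181, 183, 180, 178, 178, 178, 182, 178, 130, 165, 180, 192, 188, 187, 189, 190, 187]
272 [181, 176, 177, 181, 179, 179, 178, 178, 177, 182, 176, 123, 165, 176, 193, 189, 189, 188, 186, 187]
282 [180, 177, 171, 178, 180, 180, 183, 179, 177, 183, 177, 130, 164, 176, 190, 190, 186, 187, 186, 187]
```

servo_tool:
  offset:
    - [0.2,0,0]
    - [0.3,0,0]
    - [0.3,0,0]
    - [0.3,0,0]
  roll: [0,0,0,0]

```text
clock: 14.47
tcp_pos: [487.8, 116.0, 176.1]
orientation: [[0.185, 0.983, -0.001], [0.983, -0.185, -0.001], [-0.001, -0.001, -1.0]]
ft_force: [-4.8, -1.3, 1.4]
opening: 35.6
gripper_force: 18.0
```

Run:
```python
from h import *
sc()
```

```text
x' 457.69 y' 204.72 z 176.13 F' -4.46 -2.13 1.40 toolx 79.33548779553796 35.63522625922091 14.4667
```

Fully home on both sides: y' has stalled and the force has reversed. I'll lower the grip force, then open only to about 46 mm so the rear finger stays clear of the holder.

servo_tool:
  offset:
    - [0,0,0]
    - [0,0,0]
  roll: [0,0]
  force: 4

```text
clock: 14.63
tcp_pos: [487.8, 116.1, 176.1]
orientation: [[0.185, 0.983, -0.001], [0.983, -0.185, -0.001], [-0.001, -0.001, -1.0]]
ft_force: [-4.7, -1.7, 1.9]
opening: 35.6
gripper_force: 4.0
```

servo_tool:
  offset:
    - [0,0,0]
    - [0,0,0]
    - [0,0,0]
    - [0,0,0]
  roll: [0,0,0,0]
  grip: -0.05

```text
clock: 14.97
tcp_pos: [489.0, 116.7, 176.8]
orientation: [[0.185, 0.983, 0.002], [0.983, -0.185, 0.0], [0.001, 0.002, -1.0]]
ft_force: [-0.0, -0.2, 1.1]
opening: 46.3
gripper_force: 0.0
```

Run:
```python
from h import *
sc();c=wrist();g=cv2.cvtColor(c["image"],cv2.COLOR_RGB2GRAY).astype(int)
for u in (262,272,282):print(u,g[195:215,u].tolist())
for v in (209,212,215):print(v,g[v,300:335].tolist())
```

```text
x' 458.79 y' 205.60 z 176.81 F' -0.01 -0.16 1.12 toolx 79.32870990138116 46.28087546975841 14.9667
262 [187, 187, 182, 180, 179, 182, 181, 181, 176, 182, 182, 182, 161, 159, 170, 189, 188, 189, 190, 190]
272 [185, 182, 181, 178, 180, 181, 178, 180, 181, 179, 184, 179, 125, 159, 171, 190, 192, 192, 191, 191]
282 [185, 182, 180, 177, 178, 179, 180, 180, 182, 181, 184, 182, 162, 158, 171, 189, 191, 189, 186, 192]
209 [171, 171, 171, 172, 172, 172, 172, 171, 172, 150, 152, 184, 184, 180, 176, 173, 174, 178, 178, 176, 178, 180, 179, 180, 179, 179, 180, 180, 181, 179, 181, 181, 179, 180, 180]
212 [190, 191, 189, 192, 189, 190, 189, 189, 191, 182, 169, 182, 182, 181, 179, 177, 172, 177, 179, 179, 176, 180, 180, 179, 184, 179, 183, 181, 181, 179, 184, 181, 182, 181, 181]
215 [190, 190, 189, 191, 190, 192, 189, 191, 192, 178, 144, 161, 185, 182, 175, 176, 173, 180, 178, 176, 181, 183, 183, 155, 82, 88, 92, 93, 93, 95, 95, 97, 97, 98, 99]
```

servo_tool:
  offset:
    - [0,0,-3]
    - [0,0,-10]
    - [0,0,-25]
    - [0,0,-50]
    - [0,0,-80]
  roll: [0,0,0,0,0]

```text
clock: 15.43
tcp_pos: [486.9, 116.4, 256.0]
orientation: [[0.185, 0.983, -0.003], [0.983, -0.185, -0.001], [-0.001, -0.003, -1.0]]
ft_force: [1.2, 0.4, -0.8]
opening: 46.1
gripper_force: 0.0
```

servo_tool:
  offset:
    - [-20,0,-15]
    - [-45,0,-20]
    - [-75,0,-20]
    - [-75,0,-20]
    - [-75,0,-20]
  roll: [0,0,0,0,0]

```text
clock: 15.85
tcp_pos: [474.4, 42.1, 277.4]
orientation: [[0.188, 0.982, 0.002], [0.982, -0.188, 0.0], [0.001, 0.002, -1.0]]
ft_force: [0.8, 1.1, -0.4]
opening: 46.1
gripper_force: 0.0
```

Run:
```python
from h import *
sc();c=wrist();pickle.dump(c,open("w7.pkl","wb"))
cv2.imwrite("pics/w7.png",cv2.resize(c["image"][40:240,180:420,::-1],None,fx=3,fy=3,interpolation=2))
```

```text
x' 458.30 y' 129.59 z 277.38 F' 0.53 1.27 -0.35 toolx 79.17761859445763 46.132972722051825 15.85
```

View pics/w7.png

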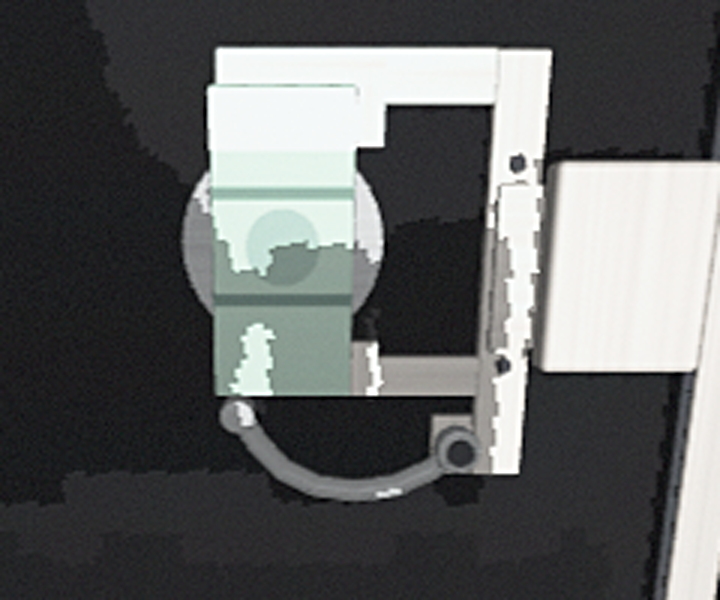

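The picture shows the chamber flat in the holder. It is flush with the end stop at (285,86) and with both pads at (357,120) and (352,365), and the clip tip bears on its right end at (237,414). I'm handing it in.

```bash
python3 -c "
from cell import bot
print(bot.hand_in())"
```

```text
the job is handed in; nothing more can be done
None
```

The counting chamber is seated flat against the back edge and the left end stop, held there by the sprung arm, and the job is handed in at about 16 s on the robot's clock; no verdict came back.

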